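# Stack the washed mould plates on their stands

### The arm

A 7-joint arm with a two-finger parallel gripper is mounted at the origin on the work surface; the furniture and walls round the work are solid. World frame = base frame: x ahead of the robot, y to its left, z up, the work surface at z = 0. Lengths are in m, angles in rad, forces in N, time in s.
With the tool pointing down it reaches from about 0.35 to 0.9 m from the base axis. Payload 19.9 kg.
Tool frame: the origin (TCP) lies at the very end of the fingers, on their centre line; the grasp point (between the pads) lies 19 mm behind it; z points along the fingers, y is the direction in which the jaws open and shut (so a half turn about z gives the same grasp; the last joint's range is limited). The gripper opens to 85 mm and grips with 20 to 120 N. Pads are 22 mm wide; open, the fingers measure 114 mm over their backs; the gripper's body (76 mm by 85 mm) begins 54 mm behind the grasp point. The pads swing forward as they close: fully open they stand 13 mm farther back than shut.
Start: joints at [1.063, 0.417, -0.01, 1.614, 0.005, 1.111, -0.053], TCP at [0.281, -0.558, 0.231] pointing down, gripper open.
Joint ranges: [-2.81, 2.81], [-0.39, 2.02], [-1.27, 1.25], [0.06, 2.57], [-1.19, 4.33], [0.19, 2], [-2.82, 2.82]. Speed limits (rad/s): [1.89, 1.89, 2.39, 2.39, 3.01, 3.01, 3.01].

### API

Orientations are given as [roll, pitch, yaw] about the fixed x, y, z axes, in that order (R = Rz(yaw) Ry(pitch) Rx(roll)).
In Python, from station import bot gives the robot as it stands.
- The arm moves only by the tool move_arm, never from a script. Its argument "moves" is text: rows parted by semicolons, each of 4 numbers parted by spaces: the shift along the tool's x, y, z in m, then the turn about the tool's z in degrees. In form: dx dy dz twist; .... A call has 1 to 12 rows; each row shifts and turns the commanded pose from where the row before left it, along the tool's axes as they then stand; what a row does not reach is not made up. A row lasts 1/12 s, in which the tool goes at most 41.7 mm and 7.16 degrees, less where a joint would pass 70% of its speed; a pose out of reach is approached as far as the arm can. A call with a gripper value outside its range is refused whole. "gripper" is the opening, from 0 (shut) to 1 (fully open), set as the call begins (left out, the last holds). The fingers move at their own pace and stop on an object; the grip force is fixed at half the most. Time passes only in rows, so rows that do not move let the fingers close. It gives the time, the measured TCP pose, the force and the opening at its end, in the units of the state.
- bot.get_obs(): the state, without advancing time (a new reading comes with each control period).
- bot.grab_frame(name): name is "scene" or "top" or "wrist"; returns (picture, depth): 420x560x3 uint8, blue, green, red; 420x560 float32, m along the optical axis (not along the pixel's ray), 0 where there is no reading.
- bot.get_calibration(name): a dict with "mtx" (3x3 intrinsics, pixels), "D" ([k1, k2, p1, p2, k3] as OpenCV has them; the pictures are not rectified), "world_from_camera" (4x4, takes a point from camera to world coordinates). Camera axes: x right, y up, looking along -z (the intrinsics and any distortion apply to the point x, -y, -z); pixel columns grow to the right and rows downward; lengths in m; the calibration is good to about 2 mm. A picture is of the moment at which its call begins: read the wrist's pose just before it. get_calibration takes no time and is no camera call; for the wrist camera it gives the pose at the moment of the call.
- bot.job_done(): hands the job in, once; it reports no verdict.
The state is a dict: "clock": time; "q": joint angles; "dq": joint speeds; "joint_torque": joint torques, N m; "tcp_pos": TCP position; "orientation": TCP orientation; "force": force on the tool from outside, world axes, zero at the start; "ft_torque": the same for the moment, N m; "opening": finger opening in m.
Only numpy, scipy, OpenCV 4.12 (cv2) and the standard library are available. Lean on these libraries where they do the work, as an engineer would, in place of code of your own. Each camera call takes 0.05 s, during which the arm holds its last target. There are 200 camera calls.

### The job

The washed pattern plates of the moon-cake press lie mixed up on the drying mat. Stack them away: the three round plates on the round stand and the two square plates on the square stand, each stack centred, largest plate at the bottom and smallest on top, pattern side up, and the square ones with their sides in line with the edges of their stand. Leave the brush and the marker where they are.

Things in the scene. Friction and masses are not known exactly. Their poses are not given: they have to be found in the camera images.
- round_large_centre (a point): Round white plastic pattern plate, 64 mm in diameter, the largest of three round ones, 18 mm thick, loose, lying flat with its flower pattern up on a thin grey mat (3 mm thick). The point is the plate's centre, half-way up (9 mm above its underside); z is up through the patterned face. The pattern lies below the level of the rim, so plates stack flat, one thickness each.
- round_medium_centre (a point): Round white plastic pattern plate, 50 mm in diameter, the middle-sized of three round ones, 18 mm thick, loose, lying flat with its flower pattern up on a thin grey mat (3 mm thick). The point is the plate's centre, half-way up (9 mm above its underside); z is up through the patterned face. The pattern lies below the level of the rim, so plates stack flat, one thickness each.
- round_small_centre (a point): Round white plastic pattern plate, 36 mm in diameter, the smallest of three round ones, 18 mm thick, loose, lying flat with its flower pattern up on a thin grey mat (3 mm thick). The point is the plate's centre, half-way up (9 mm above its underside); z is up through the patterned face. The pattern lies below the level of the rim, so plates stack flat, one thickness each.
- square_large_centre (a point): Square white plastic pattern plate, 60 x 60 mm, the larger of two square ones, 18 mm thick, loose, lying flat with its flower pattern up on a thin grey mat (3 mm thick). The point is the plate's centre, half-way up (9 mm above its underside); z is up through the patterned face; x and y are square to its four sides. The pattern lies below the level of the rim, so plates stack flat, one thickness each.
- square_small_centre (a point): Square white plastic pattern plate, 44 x 44 mm, the smaller of two square ones, 18 mm thick, loose, lying flat with its flower pattern up on a thin grey mat (3 mm thick). The point is the plate's centre, half-way up (9 mm above its underside); z is up through the patterned face; x and y are square to its four sides. The pattern lies below the level of the rim, so plates stack flat, one thickness each.
- round_stand_top (a point): Round storage stand, fixed to the table: a flat wooden disc with a speckled brown cork top, 90 mm in diameter, 12 mm high, without any lip. The point is the centre of its top face; z up.
- square_stand_top (a point): Square storage stand, fixed to the table: a flat wooden slab with a speckled brown cork top, 90 x 90 mm, 12 mm high, without any lip. The point is the centre of its top face; z up, x and y square to its edges.
- brush: Bystander: pastry brush with a wooden handle lying on the table, 197 x 40 x 13 mm, loose; origin at the middle of its underside, x along its length.
- marker: Bystander: black felt marker lying on the table, 138 mm long, 17 mm thick, loose; origin at the middle of its underside, x along its length.
Not all that is in view belongs to the job. What is shaped like the part that bears square_large_centre but turquoise or yellow is not meant.

How it is judged:
By the outcome, as a careful person would: the job done as asked, in the order asked, and still so for the second after the job is handed in, with the robot touching nothing.
It also fails if it takes over 131 s, if anything falls off the work surface, if the arm or the gripper's body presses on something with over 40 N, if the wrist force passes 120 N, or if a joint passes its speed limit or range.

## Working session

There is one attempt and no reset: what is moved stays moved. The work goes in short steps, Python scripts to look and compute and a tool call to move; the robot and the scene stay as the last step left them, time stands still between calls to the robot, and variables do not carry over. Pictures are saved under pics/ and viewed, about 12 in all and at most 16, crops included, and the job is handed in when it is done.

Besides the shell and the picture viewer there is one more tool, called as name(argument=value, ...) on one line, values as JSON. move_arm: Moves the arm, as the interface text tells. Its arguments: {"type":"object","properties":{"moves":{"type":"string"},"gripper":{"type":"number"}},"required":["moves"]}

```bash
mkdir -p pics; ls
python3 - <<'E'
from station import bot
import cv2,numpy as np
for n in("top","scene"):
    p,d=bot.grab_frame(n); cv2.imwrite(f"pics/{n}0.png",p); np.save(f"{n}0.npy",d)
    c=bot.get_calibration(n); print(n,c["mtx"],c["D"],c["world_from_camera"])
print(bot.get_obs())
E
```

```text
pics
top [[405.22141283   0.         282.31264712]
 [  0.         405.22141283 210.32101781]
 [  0.           0.           1.        ]] [0.04063464 0.         0.         0.         0.        ] [[ 0.02080782  0.98615005 -0.16454519  0.2775837 ]
 [-0.99966714  0.02303253  0.0116238  -0.00860654]
 [ 0.01525271  0.16424856  0.98630105  1.05935586]
 [ 0.          0.          0.          1.        ]]
scene [[430.44864036   0.         281.57599051]
 [  0.         430.44864036 208.58157437]
 [  0.           0.           1.        ]] [-0.08982568  0.          0.          0.          0.        ] [[-0.79151557  0.4268074  -0.43742263 -0.10073961]
 [-0.61113386 -0.54771643  0.57142114  0.71075468]
 [ 0.00430321  0.71961251  0.69436253  0.9148589 ]
 [ 0.          0.          0.          1.        ]]
{'clock': 0.1, 'q': array([ 1.06351923,  0.41789174, -0.01031394,  1.61410209,  0.00471568,
        1.11071872, -0.05301394]), 'dq': array([ 1.57599182e-03, -8.12268428e-05,  2.31677018e-04, -2.18594986e-03,
        3.77049276e-04,  1.49879547e-03,  6.51224988e-04]), 'joint_torque': array([ 2.38499830e-03, -8.65810919e+01,  6.80370759e-01, -4.35633302e+01,
        1.92318053e-02,  5.01728588e-03, -1.92953621e-04]), 'tcp_pos': array([ 0.28055183, -0.55814453,  0.23074185]), 'orientation': array([-3.14050036e+00,  9.53573412e-05,  4.65788126e-01]), 'force': array([-0.05213546,  1.09931538,  0.10617312]), 'ft_torque': array([-0.01395384, -0.00899567, -0.05463796]), 'opening': 0.0852976837182325}
```

View pics/top0.png

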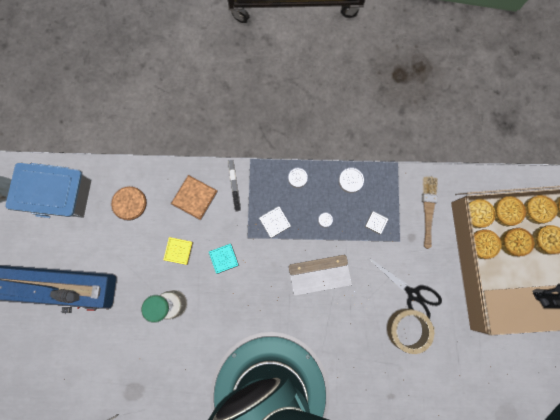

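View pics/scene0.png

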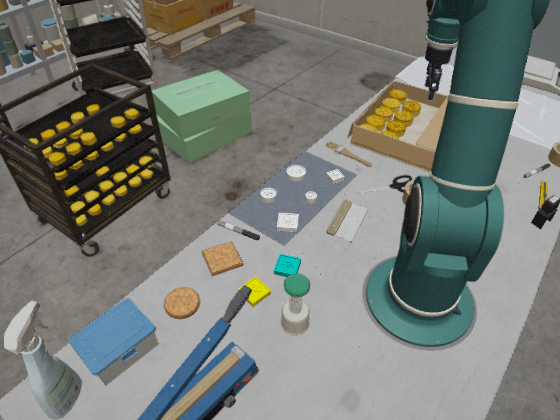

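```bash
cat > h.py <<'E'
from station import bot
import cv2,numpy as np
def p2w(c,pts,z):
    "pixels -> world points on plane z"
    u=cv2.undistortPoints(np.float64(pts).reshape(-1,1,2),c["mtx"],np.float64(c["D"])).reshape(-1,2)
    T=c["world_from_camera"]; r=np.c_[u[:,0],-u[:,1],-np.ones(len(u))]@T[:3,:3].T; o=T[:3,3]
    return o+r*((z-o[2])/r[:,2])[:,None]
def rect(w):
    "min-area rectangle of world points: centre mm, sides mm, angle deg"
    (x,y),s,a=cv2.minAreaRect(np.float32(w[:,:2]*1000)); return np.round([x,y,*s,a],1)
E
python3 - <<'E'
from h import *
p=cv2.imread("pics/top0.png"); d=np.load("top0.npy"); c=bot.get_calibration("top")
h=cv2.cvtColor(p,cv2.COLOR_BGR2HSV)
def find(m,z,tag,lo,hi,box):
    x0,y0,x1,y1=box; k=np.zeros(m.shape,np.uint8); k[y0:y1,x0:x1]=m[y0:y1,x0:x1]*255
    for q in cv2.findContours(k,cv2.RETR_EXTERNAL,cv2.CHAIN_APPROX_NONE)[0]:
        if cv2.contourArea(q)>lo:
            w=p2w(c,q,z); print(tag,q.reshape(-1,2).mean(0).round(),rect(w),"depthz")
            u,v=q.reshape(-1,2).mean(0).astype(int); T=c["world_from_camera"]
            D=d[v,u]; print("   z", (p2w(c,[[u,v]],0)[0][2], (T@np.r_[D*(np.r_[cv2.undistortPoints(np.float64([[[u,v]]]),c['mtx'],np.float64(c['D'])).ravel(),1]*[1,-1,-1]),1])[:3].round(4)))
find(h[...,2]>165,0.021,"plate",80,0,(252,163,396,240))
find((h[...,1]>90)&(h[...,0]<20),0.012,"stand",500,0,(105,170,225,225))
E
```

```text
plate [325. 219.] [ 430.7 -132.    36.7   36.5    1.3] depthz
   z (np.float64(0.0), array([ 0.4305, -0.1318,  0.0218]))
plate [377. 222.] [ 425.7 -265.7   44.7   43.9   64. ] depthz
   z (np.float64(0.0), array([ 0.4255, -0.2635,  0.023 ]))
plate [274. 222.] [421.2  -0.9  61.6  62.   31.9] depthz
   z (np.float64(0.0), array([4.226e-01, 1.000e-04, 1.880e-02]))
plate [351. 179.] [ 538.8 -200.1   63.3   65.2   89.9] depthz
   z (np.float64(0.0), array([ 0.5386, -0.2   ,  0.0216]))
plate [298. 177.] [542.2 -59.   51.5  50.1   1.1] depthz
   z (np.float64(0.0), array([ 0.543 , -0.0576,  0.0225]))
stand [128. 203.] [462.6 378.9  85.2  84.2  48.8] depthz
   z (np.float64(0.0), array([0.465 , 0.3807, 0.0115]))
stand [194. 197.] [482.8 211.4  87.7  87.2  62.7] depthz
   z (np.float64(0.0), array([0.4814, 0.2129, 0.0162]))
```

move_arm(moves="0.025 -0.0275 -0.014 0; 0.025 -0.0275 -0.014 0; 0.025 -0.0275 -0.014 0; 0.025 -0.0275 -0.014 0; 0.025 -0.0275 -0.014 0; 0.025 -0.0275 -0.014 0; 0.025 -0.0275 -0.014 0; 0.025 -0.0275 -0.014 0; 0.025 -0.0275 -0.014 0; 0.025 -0.0275 -0.014 0; 0.025 -0.0275 -0.014 0; 0.025 -0.0275 -0.014 0", gripper=1)

```text
clock: 1.1
tcp_pos: [0.4004, -0.1269, 0.3999]
orientation: [3.141, 0.0, 0.466]
force: [0.7, -1.0, -0.1]
opening: 0.0855
```

move_arm(moves="0 0 0 0; 0 0 0 0; 0 0 0 0")

```text
clock: 1.35
tcp_pos: [0.4003, -0.1292, 0.3989]
orientation: [-3.141, 0.0, 0.466]
force: [-0.6, -0.5, -0.2]
opening: 0.0854
```

Run:
```python
from h import *
c=bot.get_calibration("wrist"); p,d=bot.grab_frame("wrist"); cv2.imwrite("pics/w1.png",p); np.save("w1.npy",d)
print(c); o=bot.get_obs(); print(o['tcp_pos'],o['orientation'],o['q'],o['clock'])
```

```text
{'mtx': array([[368.12834387,   0.        , 277.29320647],
       [  0.        , 368.12834387, 205.94736115],
       [  0.        ,   0.        ,   1.        ]]), 'D': array([-0.00503043,  0.        ,  0.        ,  0.        ,  0.        ]), 'world_from_camera': array([[ 4.47991528e-01,  8.56978592e-01,  2.54737676e-01,
         4.65081388e-01],
       [-8.94037563e-01,  4.29629632e-01,  1.26945718e-01,
        -9.64905049e-02],
       [-6.53091361e-04, -2.84615657e-01,  9.58641487e-01,
         5.40880572e-01],
       [ 0.00000000e+00,  0.00000000e+00,  0.00000000e+00,
         1.00000000e+00]])}
[ 0.40012221 -0.12964779  0.39878476] [-3.14095201e+00  6.59168213e-04  4.64532350e-01] [ 0.61783929 -0.07837823 -0.34986361  1.82243313 -0.02730269  1.39379076
 -0.83246623] 1.4
```

View pics/w1.png

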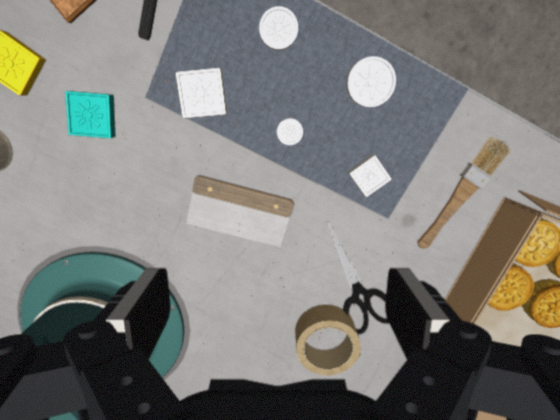

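The wrist view shows all five plates: round medium (279,27), round large (372,81), round small (290,131), square large (201,93) and square small (370,176). The fingers are at the bottom of the picture.

```bash
cat >> h.py <<'E'
def plates(p,c,z=0.021,thr=175,lo=300):
    g=cv2.medianBlur(p.min(2),3); k=np.uint8(g>thr)*255
    for q in cv2.findContours(k,cv2.RETR_EXTERNAL,cv2.CHAIN_APPROX_NONE)[0]:
        if cv2.contourArea(q)>lo:
            print(q.reshape(-1,2).mean(0).round(),rect(p2w(c,q,z)))
E
python3 - <<'E'
from h import *
c=bot.get_calibration("wrist"); p=cv2.imread("pics/w1.png"); 
for t in (150,175): print(t); plates(p,c,thr=t)
E
```

```text
150
[326. 338.] [ 159.8 -338.9   39.8   60.2   57.7]
[522. 329.] [ 322.2 -613.6   69.6  123.7   36.7]
[370. 176.] [ 426.4 -265.    45.5   45.1   63.7]
[289. 131.] [ 430.3 -131.9   37.    36.1   27.6]
[371.  81.] [ 538.7 -200.7   64.2   63.1   29.6]
[278.  27.] [542.1 -59.6  49.4  50.4  26.5]
[241. 202.] [ 249.4 -173.2  611.5  811.    10.8]
175
[342. 245.] [ 305.9 -285.6  120.3   56.5   30.2]
[236. 220.] [ 278.3 -122.5   50.7  149.3   11.1]
[370. 176.] [ 426.5 -265.    44.    44.    63.9]
[289. 131.] [ 430.6 -132.5   35.3   35.    71.9]
[200.  93.] [422.7  -1.6  60.1  59.9  31.6]
[372.  81.] [ 538.6 -200.9   63.2   63.5   72.8]
[278.  27.] [541.9 -59.   49.4  49.1  26.5]
```

Create plan.py:
```python
import sys; from h import *
def go(x,y,z,yaw=None):
    "print shift in tool axes (mm) and twist (deg) from here to the target (m, yaw deg)"
    o=bot.get_obs(); w=o['orientation'][2]; d=np.array([x,y,z])-o['tcp_pos']
    t=0 if yaw is None else -((yaw-np.degrees(w)+90)%180-90)
    print("d mm",np.round(1000*np.r_[np.cos(w)*d[0]+np.sin(w)*d[1],np.sin(w)*d[0]-np.cos(w)*d[1],-d[2]],1),"twist",round(t,1),"yaw",round(np.degrees(w),1),"clock",o['clock'],"q7",round(o['q'][6],2),"open",round(o['opening'],4),"tilt",o['orientation'][:2].round(4))
if __name__=="__main__": go(*map(float,sys.argv[1:]))
```

```text
(no output)
```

move_arm(moves="0.0077 0.0105 0.026 0; 0.0077 0.0105 0.026 0; 0.0077 0.0105 0.026 0; 0.0077 0.0105 0.026 0; 0.0077 0.0105 0.026 0; 0.0077 0.0105 0.026 0; 0.0077 0.0105 0.026 0; 0.0077 0.0105 0.026 0; 0.0077 0.0105 0.026 0; 0.0077 0.0105 0.026 0; 0.0077 0.0105 0.026 0; 0.0077 0.0105 0.026 0")

```text
clock: 2.4
tcp_pos: [0.5391, -0.2014, 0.085]
orientation: [-3.141, 0.002, 0.464]
force: [0.3, -0.5, 0.5]
opening: 0.0854
```

move_arm(moves="0 0 0 0; 0 0 0 0; 0 0 0 0; 0 0 0 0")

```text
clock: 2.73
tcp_pos: [0.5397, -0.2002, 0.0886]
orientation: [3.14, -0.001, 0.465]
force: [0.4, 0.1, 0.1]
opening: 0.0855
```

```bash
python3 plan.py .5386 -.2006 .001
python3 - <<'E'
from h import *
c=bot.get_calibration("wrist"); p,d=bot.grab_frame("wrist"); cv2.imwrite("pics/w2.png",p); plates(p,c,thr=150)
E
```

```text
d mm [-1.1 -0.2 87.6] twist 0 yaw 26.7 clock 2.7333 q7 -0.98 open 0.0855 tilt [ 3.1404e+00 -8.0000e-04]
[287. 376.] [ 440.2 -256.7   19.6   29.8   63.5]
[ 23. 333.] [395.7 -86.   13.4  35.2  11.5]
[ 95. 307.] [ 436.2 -119.8   10.3   28.8   74.9]
[277. 221.] [ 539.3 -200.    63.6   64.1   26.6]
[ 51. 108.] [542.5 -59.1  49.7  50.2  26.5]
[339. 158.] [ 583.4 -222.2  351.9   66.5   82.4]
```

View pics/w2.png

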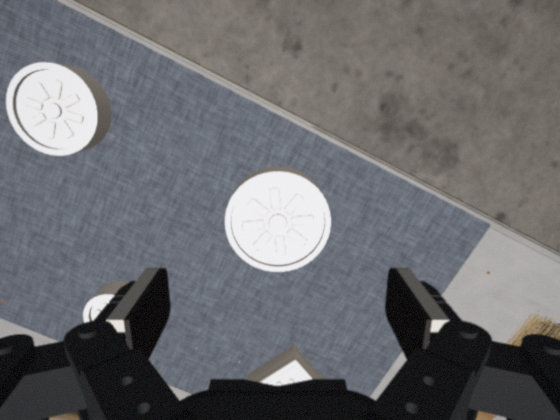

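The plate is centred between the fingers, at (277,221), and the fix agrees to within 1 mm. I'll go down and grip.

move_arm(moves="-0.0006 0 0.016 0; 0 0 0.016 0; 0 0 0.016 0; 0 0 0.016 0; 0 0 0.014 0; 0 0 0.008 0; 0 0 0 0; 0 0 0 0")

```text
clock: 3.45
tcp_pos: [0.5393, -0.2002, 0.0017]
orientation: [3.142, -0.0, 0.466]
force: [0.1, 0.6, -0.1]
opening: 0.0855
```

```bash
python3 plan.py .5391 -.2001 .001
```

```text
d mm [-0.1 -0.1  0.7] twist 0 yaw 26.7 clock 3.45 q7 -1.02 open 0.0855 tilt [ 3.1415e+00 -1.0000e-04]
```

move_arm(moves="0 0 0 0; 0 0 0 0; 0 0 0 0; 0 0 0 0; 0 0 0 0; 0 0 0 0; 0 0 0 0; 0 0 0 0", gripper=0.5)

```text
clock: 4.12
tcp_pos: [0.5397, -0.2004, 0.0026]
orientation: [3.14, -0.001, 0.466]
force: [-4.1, 1.0, 11.7]
opening: 0.0618
```

move_arm(moves="0 0 -0.002 0; 0 0 -0.008 0; 0 0 -0.02 0; 0 0 -0.02 0; 0 0 -0.02 0; 0 0 0 0; 0 0 0 0")

```text
clock: 4.7
tcp_pos: [0.5398, -0.2005, 0.0728]
orientation: [3.14, -0.002, 0.466]
force: [-0.8, 0.3, -1.1]
opening: 0.0617
```

Run:
```python
from h import *
p,d=bot.grab_frame("wrist"); cv2.imwrite("pics/w3.png",p)
o=bot.get_obs();print(o['opening'],o['force'],o['tcp_pos'])
```

```text
0.06150758591886292 [-0.09204645 -0.81359247 -0.66053743] [ 0.53917727 -0.2003153   0.07179896]
```

View pics/w3.png

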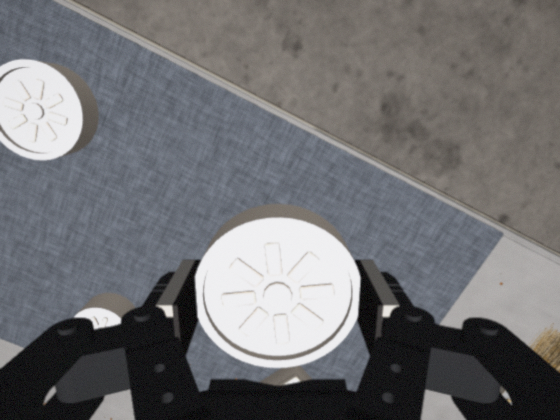

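move_arm(moves="0 0 -0.02 0; 0.005 -0.0225 -0.02 0; 0.005 -0.0225 -0.02 0; 0.005 -0.0225 -0.02 0; 0.005 -0.0225 -0.02 0; 0.005 -0.0225 -0.02 0; 0.005 -0.0225 -0.02 0; 0.005 -0.0225 -0.02 0; 0.005 -0.0225 -0.02 0; 0.005 -0.0225 0 0; 0.005 -0.0225 0 0; 0.005 -0.0225 0 0")

```text
clock: 5.75
tcp_pos: [0.4765, 0.0466, 0.251]
orientation: [-3.141, 0.001, 0.466]
force: [0.9, 1.0, 0.4]
opening: 0.0617
```

move_arm(moves="0.005 -0.0225 0 0; 0.005 -0.0225 0 0; 0.005 -0.0225 0 0; 0.005 -0.0225 0 0; 0.005 -0.0225 0 0; 0.005 -0.0225 0 0; 0.005 -0.0225 0 0; 0.005 -0.0225 0 0; 0.005 -0.0225 0 0; 0.005 -0.0225 0 0; 0 0 0 0; 0 0 0 0")

```text
clock: 6.75
tcp_pos: [0.4201, 0.2699, 0.2506]
orientation: [-3.141, 0.001, 0.468]
force: [0.2, 0.1, -0.3]
opening: 0.0617
```

Run:
```python
from h import *
for i in range(4): p,d=bot.grab_frame("top")
cw=bot.get_calibration("wrist"); p,d=bot.grab_frame("wrist"); cv2.imwrite("pics/w4.png",p); np.save("w4.npy",d)
o=bot.get_obs();print(o['opening'],o['tcp_pos'],o['q'].round(2))
h=cv2.cvtColor(p,cv2.COLOR_BGR2HSV)
for t in (70,90):
  k=np.uint8((h[...,1]>t)&(h[...,0]<20))*255; k=cv2.morphologyEx(k,cv2.MORPH_CLOSE,np.ones((7,7))); k=cv2.morphologyEx(k,cv2.MORPH_OPEN,np.ones((7,7)))
  for q in cv2.findContours(k,cv2.RETR_EXTERNAL,cv2.CHAIN_APPROX_NONE)[0]:
    if cv2.contourArea(q)>2000: print(t,q.reshape(-1,2).mean(0).round(),rect(p2w(cw,q,.012)))
```

```text
0.06156583814687777 [0.42101665 0.26828363 0.25110681] [-0.06  0.22 -0.65  1.88  0.15  1.09 -1.87]
70 [353. 135.] [485.1 214.1  89.1  88.4  62.5]
70 [196.  77.] [465.7 380.5  86.1  87.5  26.5]
90 [354. 135.] [485.  214.   88.2  87.8  62.5]
90 [196.  77.] [465.8 380.1  87.   86.4  70. ]
```

View pics/w4.png

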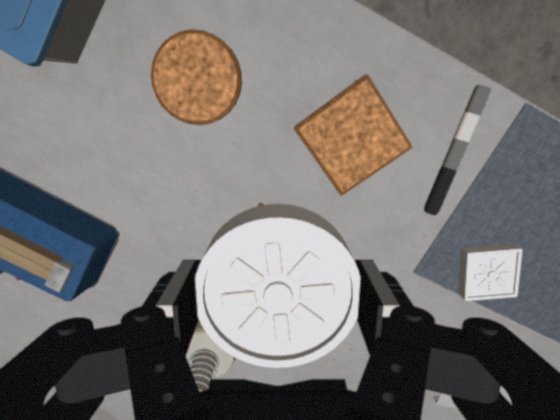

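move_arm(moves="0.005 -0.0133 0.021 0; 0.005 -0.0133 0.021 0; 0.005 -0.0133 0.021 0; 0.005 -0.0133 0.021 0; 0.005 -0.0133 0.021 0; 0.005 -0.0133 0.021 0; 0 0 0 0; 0 0 0 0; 0 0 0 0")

```text
clock: 7.75
tcp_pos: [0.4122, 0.3534, 0.1258]
orientation: [3.141, -0.0, 0.465]
force: [0.3, 0.1, -1.4]
opening: 0.0617
```

```bash
cat >> h.py <<'E'
def stands(p,cw,t=80,z=.012):
  h=cv2.cvtColor(p,cv2.COLOR_BGR2HSV)
  k=np.uint8((h[...,1]>t)&(h[...,0]<20))*255; k=cv2.morphologyEx(k,cv2.MORPH_CLOSE,np.ones((7,7))); k=cv2.morphologyEx(k,cv2.MORPH_OPEN,np.ones((7,7)))
  for q in cv2.findContours(k,cv2.RETR_EXTERNAL,cv2.CHAIN_APPROX_NONE)[0]:
    if cv2.contourArea(q)>2000:
        w=p2w(cw,q,z); (x,y),r=cv2.minEnclosingCircle(np.float32(w[:,:2]*1000)); print("stand",q.reshape(-1,2).mean(0).round(),rect(w),"circ",round(x,1),round(y,1),round(r,1))
def held(p,cw,top=.0185,thr=165):
    "centre of held plate's top face relative to TCP, in tool axes, mm"
    o=bot.get_obs(); k=np.uint8(cv2.medianBlur(p.min(2),3)>thr)*255; k[:,:170]=0;k[:,390:]=0;k[:150]=0
    q=max(cv2.findContours(k,cv2.RETR_EXTERNAL,cv2.CHAIN_APPROX_NONE)[0],key=cv2.contourArea)
    w=p2w(cw,q,o['tcp_pos'][2]+top); a=o['orientation'][2]; e=w-o['tcp_pos']
    t=np.c_[np.cos(a)*e[:,0]+np.sin(a)*e[:,1],np.sin(a)*e[:,0]-np.cos(a)*e[:,1]]
    r=rect(t); lo,hi=t.min(0)*1000,t.max(0)*1000; print("held tool xy",((lo+hi)/2).round(1),(hi-lo).round(1),r)
E
python3 - <<'E'
from h import *
cw=bot.get_calibration("wrist"); p,d=bot.grab_frame("wrist"); cv2.imwrite("pics/w5.png",p)
stands(p,cw); held(p,cw)
E
python3 plan.py .4657 .3803 .012
```

```text
stand [493. 191.] [486.  216.9  92.7  90.2  62.7] circ 484.7 217.8 60.1
stand [276. 113.] [465.3 381.4  87.   86.6  29.3] circ 465.5 381.2 43.7
held tool xy [-0.1 -0.4] [63.  60.9] [-0.1 -0.4 63.  60.9  0. ]
d mm [ 59.7  -0.2 114.2] twist 0 yaw 26.6 clock 7.8 q7 -2.16 open 0.0618 tilt [ 3.1414e+00 -1.1000e-03]
```

View pics/w5.png

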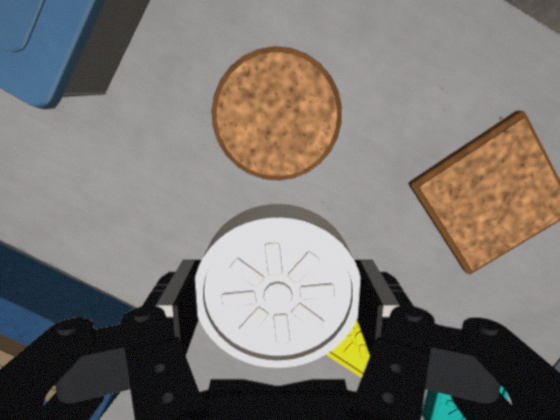

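move_arm(moves="0.012 -0.0002 0 0; 0.012 -0.0002 0.01 0; 0.012 -0.0002 0.02 0; 0.012 -0.0002 0.02 0; 0.012 0 0.02 0; 0 0 0.02 0; 0 0 0.013 0; 0 0 0 0; 0 0 0 0; 0 0 0 0; 0 0 0 0; 0 0 0 0")

```text
clock: 8.8
tcp_pos: [0.4654, 0.3819, 0.0235]
orientation: [-3.141, -0.002, 0.466]
force: [-0.8, -0.1, -1.1]
opening: 0.0618
```

```bash
python3 plan.py .4655 .3808 .0115
```

```text
d mm [-0.4  1.  12. ] twist 0 yaw 26.7 clock 8.8 q7 -2.21 open 0.0618 tilt [-3.1414e+00 -1.6000e-03]
```

move_arm(moves="0 0.0006 0.006 0; 0 0 0.003 0; 0 0 0.002 0; 0 0 0.0005 0; 0 0 0 0; 0 0 0 0")

```text
clock: 9.3
tcp_pos: [0.4652, 0.3808, 0.0116]
orientation: [3.141, 0.0, 0.466]
force: [-6.1, -8.4, 23.2]
opening: 0.0615
```

```bash
python3 plan.py .4655 .3808 .0115
```

```text
d mm [0.3 0.2 0.1] twist 0 yaw 26.7 clock 9.3 q7 -2.22 open 0.0615 tilt [3.1407e+00 2.0000e-04]
```

move_arm(moves="0 0 -0.001 0; 0 0 0 0; 0 0 0 0")

```text
clock: 9.55
tcp_pos: [0.4652, 0.3811, 0.0117]
orientation: [-3.142, 0.0, 0.466]
force: [-0.4, -1.2, 3.8]
opening: 0.0617
```

move_arm(moves="0 0 0 0; 0 0 0 0; 0 0 0 0; 0 0 0 0; 0 0 0 0; 0 0 0 0; 0 0 -0.01 0; 0 0 -0.02 0; -0.006 0 -0.02 0; -0.018 0 -0.02 0; -0.018 0 -0.02 0; -0.018 0 -0.02 0", gripper=1)

```text
clock: 10.55
tcp_pos: [0.4108, 0.3538, 0.1232]
orientation: [3.142, -0.0, 0.466]
force: [0.4, -0.3, 0.4]
opening: 0.0857
```

move_arm(moves="0 0 0 0; 0 0 0 0; 0 0 0 0")

```text
clock: 10.8
tcp_pos: [0.4121, 0.354, 0.1221]
orientation: [3.141, -0.001, 0.465]
force: [0.0, 0.3, -0.4]
opening: 0.0854
```

```bash
python3 - <<'E'
from h import *
cw=bot.get_calibration("wrist"); p,d=bot.grab_frame("wrist"); cv2.imwrite("pics/w6.png",p)
stands(p,cw); plates(p,cw,.030,150)
p,d=bot.grab_frame("top"); c=bot.get_calibration("top"); cv2.imwrite("pics/t6.png",p);stands(p,c); plates(p,c,.030,165,80)
E
python3 plan.py .5425 -.0593 .1
```

```text
stand [496. 193.] [485.9 217.1  93.4  90.1  62.6] circ 484.8 217.4 60.4
stand [277. 113.] [465.5 381.3  86.1  86.9  26.6] circ 465.5 381.2 43.8
[307. 314.] [351.8 300.5  31.7  14.5  33.7]
[182. 307.] [317.4 383.4  36.2  18.2  21.8]
[129. 238.] [348.6 433.1  27.8  23.4  59.3]
[307. 212.] [425.9 336.9  53.7  98.    0. ]
[190. 217.] [382.7 394.6 147.4  81.6  70.5]
[344. 163.] [457.5 330.7  29.7  16.3  52.3]
[277. 118.] [464.7 381.1  63.4  63.5  26.6]
stand [497. 244.] [ 341.2 -618.7  338.   276.8    5.5] circ 342.0 -610.4 209.2
[519. 271.] [ 316.6 -617.8   95.   205.     4.9]
[ 70. 330.] [140.9 430.2 381.3 423.7   8.6]
[524. 226.] [ 422.5 -634.4   36.6  186.8    5.3]
[325. 219.] [ 4.293e+02 -1.309e+02  3.650e+01  3.600e+01  4.000e-01]
[377. 222.] [ 424.9 -263.9   44.2   45.1   63.3]
[ 55. 231.] [371.6 516.3 172.4 327.7  14.1]
[298. 177.] [539.9 -58.6  51.   49.7   1.1]
[360. 258.] [ 271.7 -105.7 1264.4  635.1   89.9]
[  6. 161.] [558.6 678.2  66.6  46.3   7.1]
d mm [-68.8 428.   21.3] twist 0 yaw 26.7 clock 10.9 q7 -2.17 open 0.0852 tilt [-3.1415e+00  8.0000e-04]
```

View pics/w6.png

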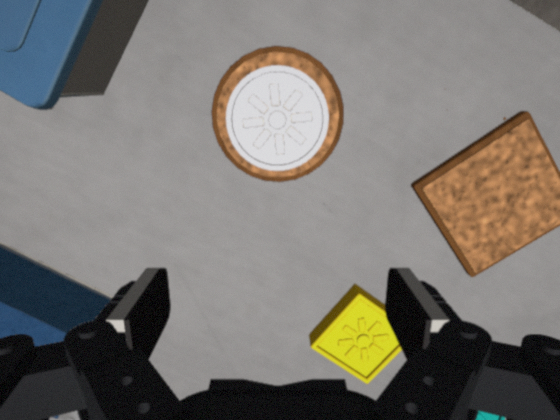

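The large round plate is centred on the stand to within 1 mm. Next is the medium round plate.

move_arm(moves="-0.0043 0.02675 0 0; -0.0043 0.02675 0 0; -0.0043 0.02675 0 0; -0.0043 0.02675 0 0; -0.0043 0.02675 0 0; -0.0043 0.02675 0 0; -0.0043 0.02675 0 0; -0.0043 0.02675 0 0; -0.0043 0.02675 0 0; -0.0043 0.02675 0 0; -0.0043 0.02675 0 0; -0.0043 0.02675 0 0")

```text
clock: 11.9
tcp_pos: [0.51, 0.0428, 0.1211]
orientation: [-3.141, 0.001, 0.466]
force: [0.9, 0.6, 0.8]
opening: 0.0856
```

move_arm(moves="-0.0043 0.02675 0.01 0; -0.0043 0.02675 0.01 0; -0.0043 0.02675 0.01 0; -0.0043 0.02675 0.01 0; 0 0 0 0; 0 0 0 0; 0 0 0 0")

```text
clock: 12.48
tcp_pos: [0.5422, -0.0585, 0.0813]
orientation: [-3.14, 0.001, 0.466]
force: [-0.0, 1.0, 0.7]
opening: 0.0852
```

```bash
python3 plan.py .5423 -.0592 .0035;python3 - <<'E'
from h import *
c=bot.get_calibration("wrist"); p,d=bot.grab_frame("wrist"); plates(p,c,.021,150)
E
```

```text
d mm [-0.2  0.6 77.8] twist 0 yaw 26.7 clock 12.4833 q7 -1.33 open 0.0852 tilt [-3.1404e+00  5.0000e-04]
[161. 358.] [425.3 -28.9  32.8  11.7  31.9]
[ 81. 313.] [434.2  23.   18.7  31.4  33.1]
[278. 225.] [542.5 -58.7  50.6  50.8  26.7]
[ 7. 82.] [549.6 103.5  27.9   8.2  14.6]
[200. 149.] [571.4 -23.1 185.4 352.1  35.1]
```

move_arm(moves="0 0.0003 0.016 0; 0 0 0.016 0; 0 0 0.016 0; 0 0 0.016 0; 0 0 0.0105 0; 0 0 0 0; 0 0 0 0; 0 0 0 0")

```text
clock: 13.2
tcp_pos: [0.543, -0.0591, 0.0081]
orientation: [3.141, -0.001, 0.466]
force: [0.3, 1.3, -0.1]
opening: 0.0853
```

move_arm(moves="0 0 0 0; 0 0 0 0; 0 0 0 0; 0 0 0 0; 0 0 0 0; 0 0 0 0; 0 0 0 0; 0 0 0 0; 0 0 0 0; 0 0 0 0", gripper=0.4)

```text
clock: 14.03
tcp_pos: [0.5428, -0.0596, 0.0083]
orientation: [3.141, -0.0, 0.466]
force: [-5.2, -0.1, 17.2]
opening: 0.0475
```

move_arm(moves="0 0 -0.002 0; 0 0 -0.008 0; 0 0 -0.02 0; 0 0 -0.02 0; 0 0 -0.02 0; 0 0 -0.02 0; 0 0 0 0; 0 0 0 0")

```text
clock: 14.7
tcp_pos: [0.543, -0.0597, 0.0986]
orientation: [3.14, -0.002, 0.466]
force: [-0.6, -0.0, -0.4]
opening: 0.047
```

```bash
python3 - <<'E'
from h import *
cw=bot.get_calibration("wrist"); p,d=bot.grab_frame("wrist"); cv2.imwrite("pics/w7.png",p); held(p,cw,.015)
E
python3 plan.py .412 .354 .14
```

```text
held tool xy [ 1.5 -0. ] [49.4 46.7] [ 1.5 -0.  49.4 46.7  0.1]
d mm [  69.1 -428.2  -42.4] twist 0 yaw 26.7 clock 14.75 q7 -1.32 open 0.0476 tilt [ 3.1412e+00 -3.0000e-04]
```

move_arm(moves="0.0043 -0.02675 -0.005 0; 0.0043 -0.02675 -0.005 0; 0.0043 -0.02675 -0.005 0; 0.0043 -0.02675 -0.005 0; 0.0043 -0.02675 -0.005 0; 0.0043 -0.02675 -0.005 0; 0.0043 -0.02675 -0.005 0; 0.0043 -0.02675 -0.005 0; 0.0043 -0.02675 0 0; 0.0043 -0.02675 0 0; 0.0043 -0.02675 0 0; 0.0043 -0.02675 0 0")

```text
clock: 15.75
tcp_pos: [0.4435, 0.2515, 0.1366]
orientation: [-3.141, 0.001, 0.466]
force: [-0.1, 0.5, 0.2]
opening: 0.0475
```

move_arm(moves="0.0043 -0.02675 0 0; 0.0043 -0.02675 0 0; 0.0043 -0.02675 0 0; 0.0043 -0.02675 0 0; 0 0 0 0; 0 0 0 0; 0 0 0 0; 0 0 0 0")

```text
clock: 16.42
tcp_pos: [0.412, 0.3528, 0.1368]
orientation: [3.141, 0.001, 0.465]
force: [-0.5, -0.7, -0.1]
opening: 0.0476
```

```bash
python3 - <<'E'
from h import *
cw=bot.get_calibration("wrist"); p,d=bot.grab_frame("wrist"); cv2.imwrite("pics/w8.png",p); held(p,cw,.0127)
k=p.copy(); k[200:]=0; stands(p,cw); plates(k,cw,.030,165,2000)
E
python3 plan.py .4650 .3811 .0353
```

```text
held tool xy [ 0.1 -0.3] [49.5 46.9] [ 0.1 -0.3 49.5 46.9  0.1]
stand [486. 188.] [485.3 215.4  91.2  90.2  62.6] circ 484.5 216.2 60.9
stand [276. 111.] [465.5 381.2  86.7  87.   26.6] circ 465.5 381.2 43.8
[275. 115.] [464.5 381.   63.4  63.4  26.6]
d mm [ 60.   -1.6 101.7] twist 0 yaw 26.6 clock 16.4667 q7 -2.16 open 0.0475 tilt [3.1412e+00 7.0000e-04]
```

View pics/w8.png

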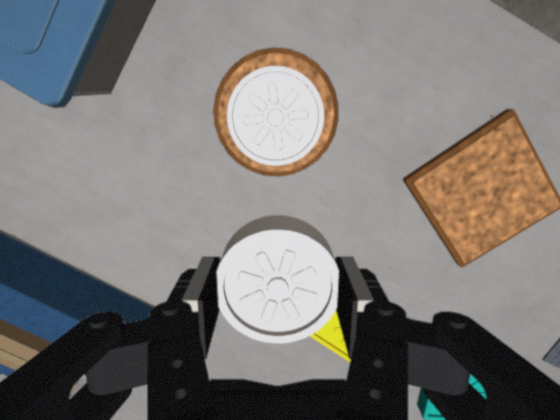

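move_arm(moves="0.012 -0.0003 0 0; 0.012 -0.0003 0.01 0; 0.012 -0.0003 0.02 0; 0.012 -0.0003 0.02 0; 0.012 0 0.02 0; 0 0 0.015 0; 0 0 0.007 0; 0 0 0 0; 0 0 0 0; 0 0 0 0; 0 0 0 0")

```text
clock: 17.38
tcp_pos: [0.4651, 0.3821, 0.0465]
orientation: [-3.141, -0.001, 0.466]
force: [0.9, 0.1, -0.4]
opening: 0.0472
```

```bash
python3 plan.py .4650 .3811 .0353
```

```text
d mm [-0.5  0.9 11.2] twist 0 yaw 26.7 clock 17.3833 q7 -2.21 open 0.0472 tilt [-3.1414e+00 -1.5000e-03]
```

move_arm(moves="0 0.0007 0.006 0; 0 0 0.003 0; 0 0 0.001 0; 0 0 0.0005 0; 0 0 0 0; 0 0 0 0")

```text
clock: 17.88
tcp_pos: [0.4652, 0.381, 0.0354]
orientation: [3.141, 0.0, 0.466]
force: [-4.3, -4.3, 14.4]
opening: 0.047
```

move_arm(moves="0 0 -0.0005 0; 0 0 0 0; 0 0 0 0")

```text
clock: 18.13
tcp_pos: [0.4651, 0.3812, 0.0354]
orientation: [3.141, 0.0, 0.466]
force: [-1.6, -2.0, 6.3]
opening: 0.0478
```

move_arm(moves="0 0 0 0; 0 0 0 0; 0 0 0 0; 0 0 0 0; 0 0 0 0; 0 0 0 0; 0 0 0 0; 0 0 -0.02 0; 0 0 -0.02 0; -0.02 0 -0.02 0; -0.02 0 -0.02 0; -0.02 0 -0.02 0", gripper=1)

```text
clock: 19.13
tcp_pos: [0.4106, 0.3539, 0.1359]
orientation: [-3.142, 0.0, 0.466]
force: [-0.7, 0.2, -0.6]
opening: 0.0851
```

move_arm(moves="0 0 0 0; 0 0 0 0; 0 0 0 0")

```text
clock: 19.38
tcp_pos: [0.412, 0.3542, 0.1351]
orientation: [3.142, -0.0, 0.465]
force: [-0.5, 0.7, 0.1]
opening: 0.085
```

```bash
cat >> h.py <<'E'
def topplate(p,cw,z,thr=190):
    "top plate of a stack: bright contours at height z"
    k=p.copy(); k[200:]=0; plates(k,cw,z,thr,500)
E
python3 - <<'E'
from h import *
cw=bot.get_calibration("wrist"); p,d=bot.grab_frame("wrist"); cv2.imwrite("pics/w9.png",p); stands(p,cw)
q=p[30:200,180:380].min(2); print(np.histogram(q,[0,100,140,160,180,190,200,210,220,230,256])[0])
topplate(p,cw,.048,150); topplate(p,cw,.048,200)
cv2.imwrite("pics/w9c.png",cv2.resize(p[20:210,170:390],None,fx=3,fy=3,interpolation=cv2.INTER_CUBIC))
E
python3 plan.py .4304 -.132 .12
```

```text
stand [489. 189.] [485.9 216.8  93.2  90.1  62.7] circ 484.8 216.9 60.0
stand [277. 113.] [465.6 381.3  86.3  86.7  26.6] circ 465.5 381.2 43.8
[ 4627   841 20839   114   214   528  1155  5446   236     0]
[232. 159.] [421.4 400.2  75.8 209.5  39.9]
[277. 117.] [465.5 381.6  58.5  58.6  26.6]
[277. 117.] [465.5 381.8  57.3  57.8  26.6]
d mm [-201.6  442.8   14.7] twist 0 yaw 26.7 clock 19.4333 q7 -2.16 open 0.0855 tilt [-3.1415e+00  5.0000e-04]
```

View pics/w9c.png

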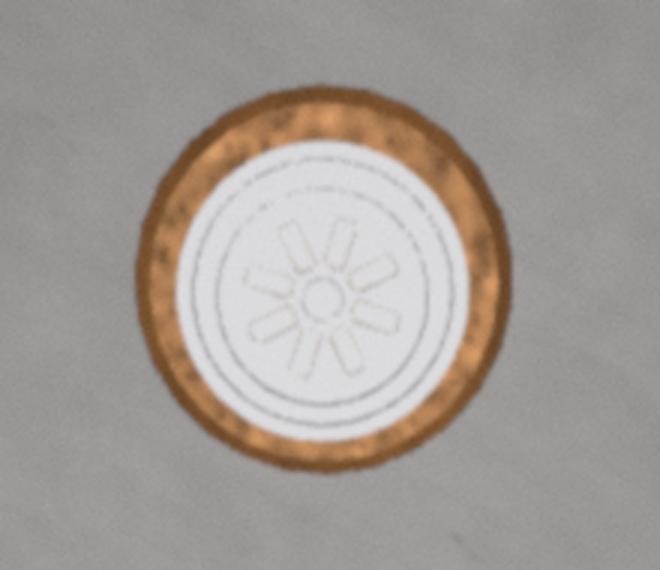

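The medium plate's rim shows as the outer dotted ring in the crop, with its centre at about (325,291).

Run:
```python
from h import *
cw=bot.get_calibration("wrist")
P=np.array([[193,291],[457,291],[325,157],[325,425]])/3+[170,20]
w=p2w(cw,P,.048)*1000; print(w.round(1),w.mean(0).round(1),np.linalg.norm(w[0]-w[1]),np.linalg.norm(w[2]-w[3]))
```

```text
[[454.5 405.   48. ]
 [478.4 357.4  48. ]
 [489.2 392.6  48. ]
 [442.1 369.   48. ]] [466.1 381.   48. ] 53.22078526979196 52.67416574435235
```

Run:
```python
from h import *
cw=bot.get_calibration("wrist")
for r,z in((np.array([[216,296],[429,296],[322.5,187],[322.5,405]]),.048),(np.array([[193,291],[457,291],[325,157],[325,425]]),.03),(np.array([[175,290],[470,290],[323,141],[323,441]]),.03)):
    w=p2w(cw,r/3+[170,20],z)*1000; print(w.mean(0).round(1),np.linalg.norm(w[0]-w[1]),np.linalg.norm(w[2]-w[3]))
```

```text
[465.1 381.1  48. ] 42.99206425327331 42.936264300470114
[465.2 380.5  30. ] 57.41025722232505 56.820608508967084
[465.  380.9  30. ] 64.1368336374735 63.62415605128857
```

The medium plate sits at (465.1,381.1), concentric with the large one. The rings fit the expected heights and sizes. Next is the small round plate.

move_arm(moves="-0.0112 0.0246 0 0; -0.0112 0.0246 0 0; -0.0112 0.0246 0 0; -0.0112 0.0246 0 0; -0.0112 0.0246 0 0; -0.0112 0.0246 0 0; -0.0112 0.0246 0 0; -0.0112 0.0246 0 0; -0.0112 0.0246 0 0; -0.0112 0.0246 0 0; -0.0112 0.0246 0 0; -0.0112 0.0246 0 0")

```text
clock: 20.43
tcp_pos: [0.4241, 0.0289, 0.1347]
orientation: [-3.141, 0.001, 0.466]
force: [0.1, -1.3, -0.1]
opening: 0.0856
```

move_arm(moves="-0.0112 0.0246 0.008 0; -0.0112 0.0246 0.008 0; -0.0112 0.0246 0.008 0; -0.0112 0.0246 0.008 0; -0.0112 0.0246 0.008 0; -0.0112 0.0246 0.008 0; 0 0 0 0; 0 0 0 0; 0 0 0 0; 0 0 0 0")

```text
clock: 21.27
tcp_pos: [0.4305, -0.1311, 0.0871]
orientation: [-3.141, -0.0, 0.467]
force: [-0.2, 0.4, -0.7]
opening: 0.0854
```

```bash
python3 plan.py .4304 -.132 .009;python3 - <<'E'
from h import *
c=bot.get_calibration("wrist"); p,d=bot.grab_frame("wrist"); plates(p,c,.021,150)
E
```

```text
d mm [-0.5  0.8 78.1] twist 0 yaw 26.8 clock 21.2667 q7 -1.1 open 0.0854 tilt [-3.141 -0.   ]
[186. 377.] [ 296.5 -125.5   26.5   49.2   11.3]
[548. 319.] [ 449.3 -313.5   35.7   22.    39.1]
[473. 303.] [ 436.2 -268.5   44.4   24.5   63.9]
[280. 222.] [ 431.1 -132.1   36.    36.    26.7]
[150. 254.] [ 398.1 -107.2  178.7  267.7   15.8]
```

move_arm(moves="0 0.0008 0.016 0; 0 0 0.016 0; 0 0 0.016 0; 0 0 0.016 0; 0 0 0.015 0; 0 0 0 0; 0 0 0 0; 0 0 0 0")

```text
clock: 21.98
tcp_pos: [0.4311, -0.1323, 0.009]
orientation: [3.141, -0.0, 0.467]
force: [-0.7, -0.4, 0.1]
opening: 0.0856
```

move_arm(moves="0 0 0 0; 0 0 0 0; 0 0 0 0; 0 0 0 0; 0 0 0 0; 0 0 0 0; 0 0 0 0; 0 0 0 0; 0 0 0 0; 0 0 0 0; 0 0 0 0; 0 0 0 0", gripper=0.25)

```text
clock: 22.98
tcp_pos: [0.4308, -0.1327, 0.0089]
orientation: [3.141, -0.0, 0.466]
force: [-5.1, 0.2, 18.3]
opening: 0.0338
```

move_arm(moves="0 0 -0.002 0; 0 0 -0.008 0; 0 0 -0.02 0; 0 0 -0.02 0; 0 0 -0.02 0; 0 0 -0.02 0; 0 0 -0.02 0; 0 0 -0.02 0; 0 0 0 0; 0 0 0 0")

```text
clock: 23.82
tcp_pos: [0.431, -0.1329, 0.1394]
orientation: [3.14, -0.001, 0.465]
force: [-1.0, -0.2, -0.5]
opening: 0.0332
```

```bash
python3 plan.py .412 .354 .155
```

```text
d mm [ 201.5 -443.6  -15.6] twist 0 yaw 26.7 clock 23.8167 q7 -1.04 open 0.0332 tilt [ 3.1398e+00 -1.3000e-03]
```

move_arm(moves="0.0112 -0.0246 -0.001 0; 0.0112 -0.0246 -0.001 0; 0.0112 -0.0246 -0.001 0; 0.0112 -0.0246 -0.001 0; 0.0112 -0.0246 -0.001 0; 0.0112 -0.0246 -0.001 0; 0.0112 -0.0246 -0.001 0; 0.0112 -0.0246 -0.001 0; 0.0112 -0.0246 -0.001 0; 0.0112 -0.0246 -0.001 0; 0.0112 -0.0246 -0.001 0; 0.0112 -0.0246 -0.001 0")

```text
clock: 24.82
tcp_pos: [0.4174, 0.1926, 0.1497]
orientation: [-3.141, 0.001, 0.466]
force: [0.9, 1.0, 0.0]
opening: 0.0328
```

move_arm(moves="0.0112 -0.0246 0 0; 0.0112 -0.0246 0 0; 0.0112 -0.0246 0 0; 0.0112 -0.0246 0 0; 0.0112 -0.0246 0 0; 0.0112 -0.0246 0 0; 0 0 0 0; 0 0 0 0; 0 0 0 0; 0 0 0 0")

```text
clock: 25.65
tcp_pos: [0.412, 0.3524, 0.1499]
orientation: [3.141, 0.001, 0.465]
force: [0.7, 0.0, -0.7]
opening: 0.0335
```

```bash
python3 - <<'E'
from h import *
cw=bot.get_calibration("wrist"); p,d=bot.grab_frame("wrist"); cv2.imwrite("pics/w10.png",p); held(p,cw,.0121);stands(p,cw)
E
python3 plan.py .4650 .3811 .0538
```

```text
held tool xy [32.2 -3.8] [44.7 73.7] [35.1 -4.1 76.1 42.  81. ]
stand [ 30. 335.] [194.9 490.4  66.3  40.1  87. ] circ 202.4 490.9 34.2
stand [476. 184.] [484.8 216.2  89.8  88.4  62.6] circ 485.0 216.3 61.0
stand [275. 111.] [465.7 381.2  86.5  86.8  26.6] circ 465.4 381.2 43.8
d mm [60.1 -1.9 96.2] twist 0 yaw 26.6 clock 25.7 q7 -2.17 open 0.0334 tilt [3.1411e+00 6.0000e-04]
```

View pics/w10.png

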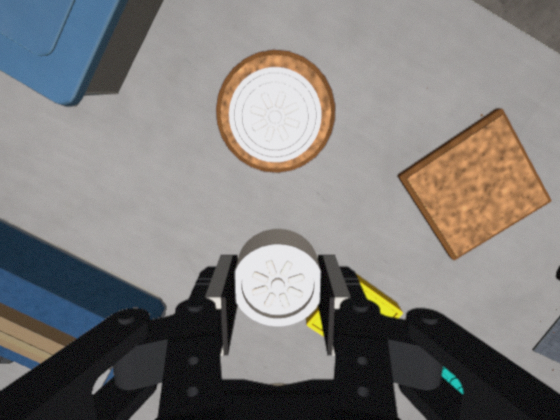

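Run:
```python
from h import *
cw=bot.get_calibration("wrist"); o=bot.get_obs(); a=o['orientation'][2]
w=p2w(cw,[[236,284],[321,284],[278,244],[278,325.5]],o['tcp_pos'][2]+.0121)-o['tcp_pos']
print(np.c_[np.cos(a)*w[:,0]+np.sin(a)*w[:,1],np.sin(a)*w[:,0]-np.cos(a)*w[:,1]].round(4))
```

```text
[[ 0.0021 -0.0165]
 [ 0.0021  0.0168]
 [ 0.019  -0.    ]
 [-0.0167 -0.0001]]
```

move_arm(moves="0.012 -0.0003 0 0; 0.012 -0.0003 0.01 0; 0.012 -0.0003 0.02 0; 0.012 -0.0003 0.02 0; 0.012 0 0.02 0; 0 0 0.012 0; 0 0 0.004 0; 0 0 0 0; 0 0 0 0; 0 0 0 0; 0 0 0 0")

```text
clock: 26.62
tcp_pos: [0.4652, 0.3818, 0.0654]
orientation: [-3.141, -0.001, 0.466]
force: [0.8, 0.3, -0.8]
opening: 0.0334
```

```bash
python3 plan.py .4650 .3811 .0538
```

```text
d mm [-0.4  0.5 11.6] twist 0 yaw 26.7 clock 26.6167 q7 -2.21 open 0.0334 tilt [-3.1414e+00 -1.5000e-03]
```

move_arm(moves="-0.001 0.0005 0.006 0; 0 0 0.003 0; 0 0 0.0015 0; 0 0 0.0005 0; 0 0 0 0; 0 0 0 0")

```text
clock: 27.12
tcp_pos: [0.4642, 0.3805, 0.054]
orientation: [3.141, 0.0, 0.466]
force: [-6.1, -6.3, 19.0]
opening: 0.0335
```

move_arm(moves="0 0 -0.0005 0; 0 0 0 0; 0 0 0 0")

```text
clock: 27.37
tcp_pos: [0.4643, 0.3806, 0.0541]
orientation: [3.141, 0.0, 0.466]
force: [-1.6, -3.1, 10.2]
opening: 0.0335
```

move_arm(moves="0 0 0 0; 0 0 0 0; 0 0 0 0; 0 0 0 0; 0 0 0 0; 0 0 0 0; 0 0 0 0; 0 0 -0.02 0; 0 0 -0.02 0; -0.02 0 -0.02 0; -0.02 0 -0.02 0; -0.02 0 -0.02 0", gripper=1)

```text
clock: 28.37
tcp_pos: [0.4098, 0.3534, 0.1544]
orientation: [-3.142, 0.0, 0.466]
force: [1.3, 0.2, -0.1]
opening: 0.0855
```

move_arm(moves="0 0 0 0; 0 0 0 0; 0 0 0 0")

```text
clock: 28.62
tcp_pos: [0.4112, 0.3536, 0.1536]
orientation: [3.141, -0.0, 0.465]
force: [-0.1, 0.3, -0.5]
opening: 0.0855
```

```bash
python3 - <<'E'
from h import *
cw=bot.get_calibration("wrist"); p,d=bot.grab_frame("wrist"); cv2.imwrite("pics/w11.png",p); stands(p,cw); np.save("cw11.npy",cw,allow_pickle=True)
cv2.imwrite("pics/w11c.png",cv2.resize(p[20:200,170:390],None,fx=3,fy=3,interpolation=cv2.INTER_CUBIC))
o=bot.get_obs(); print(o['tcp_pos'])
E
python3 plan.py .4225 -.0013 .12 31.7
```

```text
stand [476. 183.] [484.8 216.1  89.9  88.6  62.6] circ 485.1 215.9 60.9
stand [277. 110.] [465.5 381.3  86.3  87.   26.6] circ 465.4 381.2 43.8
[0.41108219 0.35362406 0.15321896]
d mm [-149.   322.3   33.2] twist -5.0 yaw 26.7 clock 28.6667 q7 -2.17 open 0.0853 tilt [-3.1416e+00  5.0000e-04]
```

View pics/w11c.png

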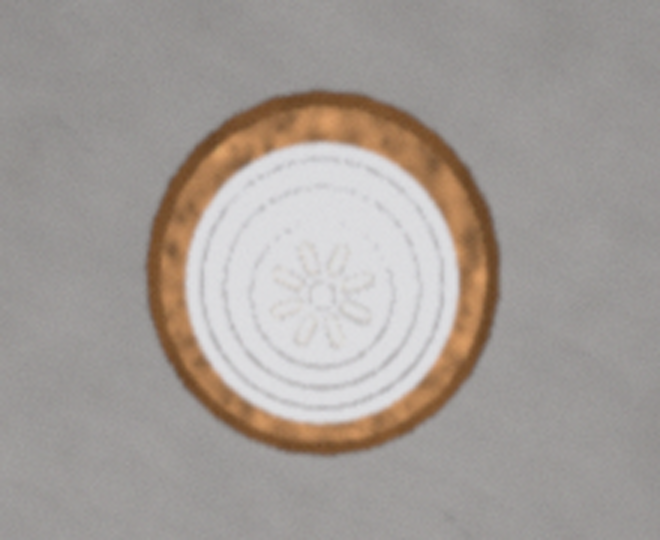

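Run:
```python
from h import *
cw=bot.get_calibration("wrist")
for r,z in((np.array([[250,295],[394,295],[322,223],[322,367]]),.066),(np.array([[222,287],[421,287],[322,186],[322,387]]),.048),(np.array([[184,283],[460,283],[322,141],[322,424]]),.03)):
    w=p2w(cw,r/3+[170,20],z)*1000; print(w.mean(0).round(1),np.linalg.norm(w[0]-w[1]),np.linalg.norm(w[2]-w[3]))
```

```text
[464.5 380.7  66. ] 29.11830431319468 28.39474193204829
[465.  381.1  48. ] 43.31533459353667 42.58169077466897
[464.8 380.9  30. ] 64.38919315437352 64.2342521116665
```

The round stack is concentric to within 1 mm. Next is the large square plate.

move_arm(moves="-0.0124 0.0269 0 0; -0.0124 0.0269 0 0; -0.0124 0.0269 0 0; -0.0124 0.0269 0 0; -0.0124 0.0269 0.007 0; -0.0124 0.0269 0.007 0; -0.0124 0.0269 0.007 0; -0.0124 0.0269 0.007 0; -0.0124 0.0269 0.007 0; -0.0124 0.0269 0.007 0; -0.0124 0.0269 0.007 0; -0.0124 0.0269 0.007 0")

```text
clock: 29.67
tcp_pos: [0.4227, -0.0029, 0.0968]
orientation: [-3.141, 0.001, 0.466]
force: [1.7, 0.9, -0.5]
opening: 0.0852
```

move_arm(moves="0 0 0 -2.5; 0 0 0 -2.5; 0 0 0 0; 0 0 0 0; 0 0 0 0; 0 0 0 0")

```text
clock: 30.17
tcp_pos: [0.4227, -0.0012, 0.0976]
orientation: [-3.141, 0.0, 0.553]
force: [-0.1, -0.1, 0.1]
opening: 0.0853
```

```bash
python3 plan.py .4225 -.0013 .004 31.7;python3 - <<'E'
from h import *
c=bot.get_calibration("wrist"); p,d=bot.grab_frame("wrist"); plates(p,c,.021,180); plates(p,c,.021,195); cv2.imwrite("pics/w12.png",p)
E
```

```text
d mm [-0.3 -0.  93.6] twist -0.0 yaw 31.7 clock 30.1667 q7 -1.34 open 0.0853 tilt [-3.1412e+00  1.0000e-04]
[198. 222.] [416.6  21.3 205.6 214.3  12.2]
[278. 215.] [422.7  -0.8  59.2  59.7  31.6]
```

View pics/w12.png

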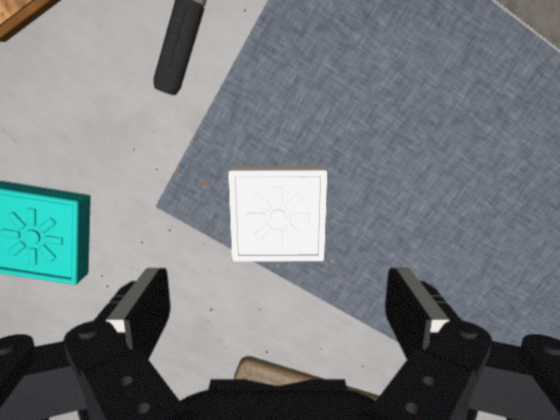

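move_arm(moves="0 0 0.018 0; 0 0 0.018 0; 0 0 0.018 0; 0 0 0.018 0; 0 0 0.014 0; 0 0 0.007 0; 0 0 0 0; 0 0 0 0; 0 0 0 0")

```text
clock: 30.97
tcp_pos: [0.4232, -0.0014, 0.0055]
orientation: [3.141, -0.001, 0.553]
force: [-0.5, -1.1, -0.5]
opening: 0.0856
```

move_arm(moves="0 0 0 0; 0 0 0 0; 0 0 0 0; 0 0 0 0; 0 0 0 0; 0 0 0 0; 0 0 0 0; 0 0 0 0; 0 0 0 0", gripper=0.5)

```text
clock: 31.72
tcp_pos: [0.4231, -0.0016, 0.0056]
orientation: [3.141, -0.001, 0.553]
force: [-3.8, -0.7, 18.6]
opening: 0.0583
```

move_arm(moves="0 0 -0.002 0; 0 0 -0.008 0; 0 0 -0.02 0; 0 0 -0.02 0; 0 0 -0.02 0; 0 0 -0.02 0; 0 0 -0.02 0; 0 0 -0.02 0; 0 0 0 0; 0 0 0 0")

```text
clock: 32.55
tcp_pos: [0.4231, -0.0017, 0.1358]
orientation: [3.14, -0.001, 0.553]
force: [-0.5, -0.0, -0.8]
opening: 0.0584
```

```bash
python3 plan.py .4572 .1612 .13 62.6
```

```text
d mm [ 114.5 -120.8    5.8] twist -30.9 yaw 31.7 clock 32.55 q7 -1.28 open 0.0584 tilt [ 3.1398e+00 -1.4000e-03]
```

move_arm(moves="0.0143 -0.0151 0 0; 0.0143 -0.0151 0 0; 0.0143 -0.0151 0 0; 0.0143 -0.0151 0 0; 0.0143 -0.0151 0 0; 0.0143 -0.0151 0 0; 0.0143 -0.0151 0 0; 0.0143 -0.0151 0 0; 0 0 0 -3.9; 0 0 0 -3.9; 0 0 0 -3.9; 0 0 0 -3.9")

```text
clock: 33.55
tcp_pos: [0.4559, 0.1614, 0.1339]
orientation: [-3.14, 0.001, 0.829]
force: [1.2, 0.4, -0.9]
opening: 0.0581
```

move_arm(moves="0 0 0 -3.9; 0 0 0 -3.9; 0 0 0 -3.9; 0 0 0 -3.6; 0 0 0 0; 0 0 0 0; 0 0 0 0; 0 0 0 0")

```text
clock: 34.22
tcp_pos: [0.4564, 0.1614, 0.1346]
orientation: [-3.141, 0.0, 1.091]
force: [-0.4, 0.2, -0.4]
opening: 0.0582
```

```bash
python3 - <<'E'
from h import *
cw=bot.get_calibration("wrist"); p,d=bot.grab_frame("wrist"); cv2.imwrite("pics/w13.png",p); held(p,cw,.0154,185);stands(p,cw)
E
python3 plan.py .4850 .2145 .0146 62.6
```

```text
held tool xy [ 0.9 -0.1] [58.5 58.8] [ 0.9 -0.1 58.4 58.7  0.1]
stand [280. 113.] [485.2 213.1  87.1  88.   62.5] circ 485.1 212.9 61.1
d mm [ 60.2   0.8 120.1] twist -0.1 yaw 62.5 clock 34.2667 q7 -1.22 open 0.0584 tilt [-3.1414e+00  1.0000e-04]
```

View pics/w13.png

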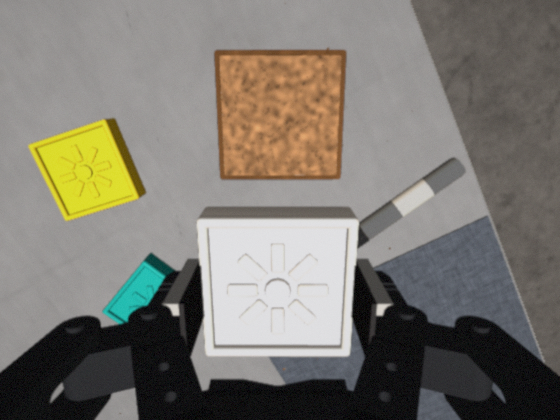

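move_arm(moves="0.0117 0.0003 0 0; 0.0117 0.0003 0.01 0; 0.0117 0.0003 0.02 0; 0.0117 0.0003 0.02 0; 0.0117 0 0.02 0; 0 0 0.02 0; 0 0 0.014 0; 0 0 0.004 0; 0 0 0 0; 0 0 0 0; 0 0 0 0; 0 0 0 0")

```text
clock: 35.27
tcp_pos: [0.4852, 0.2128, 0.0278]
orientation: [3.14, -0.001, 1.092]
force: [0.6, 0.5, -0.7]
opening: 0.0582
```

```bash
python3 plan.py .4848 .2127 .0146 62.5
```

```text
d mm [-0.2 -0.3 13.2] twist 0.1 yaw 62.6 clock 35.2667 q7 -1.43 open 0.0582 tilt [ 3.1404e+00 -1.0000e-03]
```

move_arm(moves="0 0 0.007 0; 0 0 0.003 0; 0 0 0.0025 0; 0 0 0.0005 0; 0 0 0 0; 0 0 0 0")

```text
clock: 35.77
tcp_pos: [0.4846, 0.2126, 0.0146]
orientation: [3.141, 0.001, 1.092]
force: [-8.4, -7.5, 30.1]
opening: 0.0586
```

move_arm(moves="0 0 -0.001 0; 0 0 0 0; 0 0 0 0")

```text
clock: 36.02
tcp_pos: [0.4846, 0.2128, 0.0147]
orientation: [-3.142, -0.0, 1.092]
force: [0.1, -1.5, 5.5]
opening: 0.0585
```

move_arm(moves="0 0 0 0; 0 0 0 0; 0 0 0 0; 0 0 0 0; 0 0 0 0; 0 0 0 0; 0 0 -0.02 0; 0 0 -0.02 0; 0 0 -0.02 0; -0.02 0 -0.02 0; -0.02 0 -0.02 0; -0.02 0 -0.02 0", gripper=1)

```text
clock: 37.02
tcp_pos: [0.4563, 0.1591, 0.1354]
orientation: [-3.141, 0.0, 1.093]
force: [0.3, -1.0, 0.7]
opening: 0.0854
```

move_arm(moves="0 0 0 0; 0 0 0 0; 0 0 0 0")

```text
clock: 37.27
tcp_pos: [0.4571, 0.1596, 0.1346]
orientation: [3.141, -0.0, 1.092]
force: [0.5, 0.2, -0.1]
opening: 0.0856
```

```bash
python3 - <<'E'
from h import *
cw=bot.get_calibration("wrist"); p,d=bot.grab_frame("wrist"); cv2.imwrite("pics/w14.png",p); stands(p,cw); topplate(p,cw,.03,190)
E
python3 plan.py .4257 -.2648 .12 63.8
```

```text
stand [278. 111.] [485.1 212.9  87.6  88.   62.5] circ 485.2 212.9 61.1
[277. 115.] [484.7 213.   57.7  59.   62.5]
d mm [-391.5  167.7   14.3] twist -1.2 yaw 62.6 clock 37.3167 q7 -1.21 open 0.0855 tilt [-3.141 -0.   ]
```

Placed to within 0.5 mm and parallel to the stand. Last is the small square plate.

move_arm(moves="-0.0245 0.0105 0 0; -0.0245 0.0105 0 0; -0.0245 0.0105 0 0; -0.0245 0.0105 0 0; -0.0245 0.0105 0 0; -0.0245 0.0105 0 0; -0.0245 0.0105 0 0; -0.0245 0.0105 0 0; -0.0245 0.0105 0 0; -0.0245 0.0105 0 0; -0.0245 0.0105 0 0; -0.0245 0.0105 0 0")

```text
clock: 38.32
tcp_pos: [0.4335, -0.1601, 0.1341]
orientation: [-3.14, -0.001, 1.094]
force: [0.9, 0.1, -0.2]
opening: 0.0854
```

move_arm(moves="-0.0245 0.0105 0.01 0; -0.0245 0.0105 0.01 0; -0.0245 0.0105 0.01 0; -0.0245 0.0105 0.01 0; 0 0 0 -1.2; 0 0 0 0; 0 0 0 0; 0 0 0 0; 0 0 0 0")

```text
clock: 39.07
tcp_pos: [0.4262, -0.2648, 0.0949]
orientation: [3.141, -0.0, 1.115]
force: [0.7, 0.2, 0.1]
opening: 0.0854
```

```bash
python3 plan.py .4257 -.2648 .009 63.8;python3 - <<'E'
from h import *
c=bot.get_calibration("wrist"); p,d=bot.grab_frame("wrist"); plates(p,c,.021,170); plates(p,c,.021,190); cv2.imwrite("pics/w15.png",p)
E
```

```text
d mm [-0.2 -0.4 85.9] twist 0.1 yaw 63.9 clock 39.0667 q7 -0.3 open 0.0854 tilt [ 3.1414e+00 -2.0000e-04]
[371. 384.] [ 431.  -409.3   17.5   33.3   80.3]
[279. 217.] [ 427.2 -264.7   43.6   43.9   63.8]
[229. 236.] [ 408.7 -302.7  228.6  388.8   42.7]
[222. 302.] [ 368.2 -302.2   16.7   36.    13.5]
[173. 267.] [ 352.2 -264.6   30.9   14.4   90. ]
[279. 217.] [ 427.3 -265.    43.    43.4   63.8]
[ 21. 176.] [ 293.9 -171.7   47.8   52.5   15.1]
```

move_arm(moves="0.0002 0.0005 0.018 0; 0 0 0.018 0; 0 0 0.018 0; 0 0 0.018 0; 0 0 0.013 0; 0 0 0.002 0; 0 0 0 0; 0 0 0 0; 0 0 0 0")

```text
clock: 39.87
tcp_pos: [0.4267, -0.2661, 0.0087]
orientation: [3.14, 0.0, 1.113]
force: [-0.1, 0.1, -0.4]
opening: 0.0853
```

move_arm(moves="0 0 0 0; 0 0 0 0; 0 0 0 0; 0 0 0 0; 0 0 0 0; 0 0 0 0; 0 0 0 0; 0 0 0 0; 0 0 0 0; 0 0 0 0; 0 0 0 0", gripper=0.35)

```text
clock: 40.78
tcp_pos: [0.4263, -0.266, 0.0083]
orientation: [3.141, 0.0, 1.113]
force: [-3.3, 1.3, 13.3]
opening: 0.0425
```

move_arm(moves="0 0 -0.002 0; 0 0 -0.008 0; 0 0 -0.02 0; 0 0 -0.02 0; 0 0 -0.02 0; 0 0 -0.02 0; 0 0 -0.02 0; 0 0 -0.02 0; 0 0 -0.015 0; 0 0 0 0; 0 0 0 0")

```text
clock: 41.7
tcp_pos: [0.4263, -0.2661, 0.1535]
orientation: [3.14, 0.001, 1.113]
force: [-0.2, -0.8, -1.1]
opening: 0.0421
```

```bash
python3 plan.py .4571 .1596 .15 62.5
```

```text
d mm [ 395.5 -160.5    3.5] twist 1.3 yaw 63.8 clock 41.7 q7 -0.23 open 0.0421 tilt [3.1403e+00 6.0000e-04]
```

move_arm(moves="0.0247 -0.01 0 0; 0.0247 -0.01 0 0; 0.0247 -0.01 0 0; 0.0247 -0.01 0 0; 0.0247 -0.01 0 0; 0.0247 -0.01 0 0; 0.0247 -0.01 0 0; 0.0247 -0.01 0 0; 0.0247 -0.01 0 0; 0.0247 -0.01 0 0; 0.0247 -0.01 0 0; 0.0247 -0.01 0 0")

```text
clock: 42.7
tcp_pos: [0.4488, 0.0543, 0.152]
orientation: [-3.14, 0.0, 1.113]
force: [0.2, 0.1, -0.2]
opening: 0.0426
```

move_arm(moves="0.0247 -0.01 0 0; 0.0247 -0.01 0 0; 0.0247 -0.01 0 0; 0.0247 -0.01 0 0; 0 0 0 1.3; 0 0 0 0; 0 0 0 0; 0 0 0 0; 0 0 0 0")

```text
clock: 43.45
tcp_pos: [0.4572, 0.1583, 0.1526]
orientation: [-3.141, 0.001, 1.09]
force: [-0.2, 0.0, 0.7]
opening: 0.0423
```

```bash
python3 - <<'E'
from h import *
cw=bot.get_calibration("wrist"); p,d=bot.grab_frame("wrist"); cv2.imwrite("pics/w16.png",p); held(p,cw,.0127,150);held(p,cw,.0127,185);stands(p,cw);topplate(p,cw,.03,190)
E
python3 plan.py .4848 .2130 .0353 62.5
```

```text
held tool xy [5.  0.7] [99.4 82.9] [ 5.   0.7 99.4 82.9  0.1]
held tool xy [1.5 0. ] [42.7 43. ] [ 1.5  0.  42.7 43.   0. ]
stand [277. 109.] [485.3 213.2  87.3  88.   62.5] circ 485.2 212.9 60.9
[276. 112.] [484.6 212.7  58.3  59.1  62.4]
d mm [ 61.1  -0.7 117.3] twist -0.1 yaw 62.4 clock 43.5 q7 -1.2 open 0.0422 tilt [-3.1415e+00  4.0000e-04]
```

View pics/w16.png

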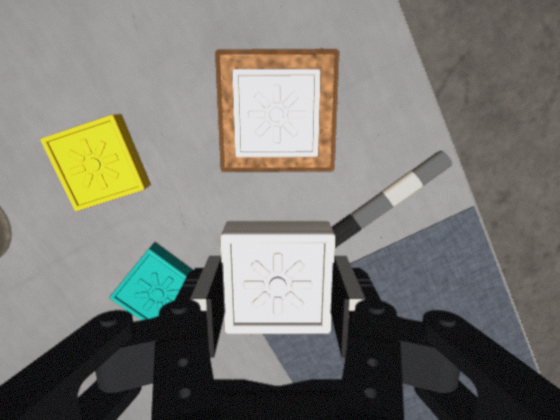

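move_arm(moves="0.012 -0.0002 0 0; 0.012 -0.0002 0.01 0; 0.012 -0.0002 0.02 0; 0.012 -0.0001 0.02 0; 0.012 0 0.02 0; 0 0 0.02 0; 0 0 0.012 0; 0 0 0.004 0; 0 0 0 0; 0 0 0 0; 0 0 0 0; 0 0 0 0")

```text
clock: 44.5
tcp_pos: [0.4848, 0.2128, 0.0478]
orientation: [3.14, -0.001, 1.09]
force: [-0.4, 0.1, -0.2]
opening: 0.0423
```

```bash
python3 plan.py .4843 .2119 .0353 62.5
```

```text
d mm [-1.1 -0.1 12.5] twist -0.0 yaw 62.5 clock 44.5 q7 -1.43 open 0.0423 tilt [ 3.1405e+00 -1.0000e-03]
```

move_arm(moves="-0.0009 0 0.007 0; 0 0 0.003 0; 0 0 0.0015 0; 0 0 0.0005 0; 0 0 0 0; 0 0 0 0")

```text
clock: 45.0
tcp_pos: [0.4838, 0.2117, 0.0353]
orientation: [3.141, 0.001, 1.09]
force: [-6.5, -7.7, 22.0]
opening: 0.0423
```

move_arm(moves="0 0 -0.0008 0; 0 0 0 0; 0 0 0 0")

```text
clock: 45.25
tcp_pos: [0.4838, 0.2121, 0.0354]
orientation: [-3.141, 0.0, 1.091]
force: [-0.3, 0.6, 1.8]
opening: 0.0423
```

move_arm(moves="0 0 0 0; 0 0 0 0; 0 0 0 0; 0 0 0 0; 0 0 0 0; 0 0 0 0; 0 0 0 0; 0 0 -0.02 0; 0 0 -0.02 0; -0.02 0 -0.02 0; -0.02 0 -0.02 0; -0.02 0 -0.02 0", gripper=1)

```text
clock: 46.25
tcp_pos: [0.4554, 0.1585, 0.1362]
orientation: [-3.141, 0.0, 1.091]
force: [0.5, -0.8, 1.2]
opening: 0.0854
```

move_arm(moves="0 0 -0.01 0; 0 0 0 0; 0 0 0 0; 0 0 0 0")

```text
clock: 46.58
tcp_pos: [0.4561, 0.1593, 0.145]
orientation: [-3.141, 0.0, 1.091]
force: [0.3, 0.3, -0.1]
opening: 0.0854
```

Run:
```python
from h import *
cw=bot.get_calibration("wrist"); p,d=bot.grab_frame("wrist"); np.save("w17.npy",d)
c=cv2.resize(p[30:190,170:390],None,fx=3,fy=3,interpolation=cv2.INTER_CUBIC); t,_=bot.grab_frame("top")
cv2.imwrite("pics/w17.png",c); cv2.imwrite("pics/t17.png",t); stands(p,cw); topplate(p,cw,.03,190)
print(bot.get_obs()['tcp_pos'],bot.get_obs()['clock'])
```

```text
stand [279. 109.] [485.1 212.9  87.3  88.   62.5] circ 485.2 213.0 61.1
[278. 113.] [484.6 212.8  58.1  59.   62.5]
[0.45586596 0.15941139 0.14481205] 46.6833
```

View pics/w17.png

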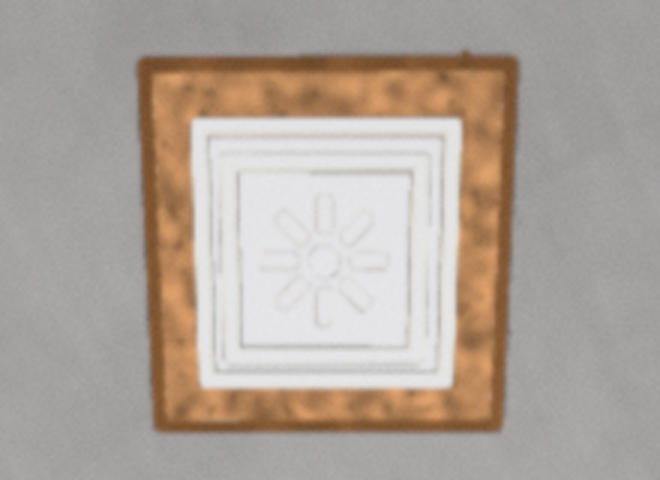

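The small square plate's rim runs from about x 217–431 and y 152–368 in the crop, with its inner edge at 239–412 and 170–347.

Run:
```python
from h import *
cw=bot.get_calibration("wrist")
for x0,x1,y0,y1,z in((239,412,170,347,.048),(217,431,152,368,.048),(195,459,118,387,.03)):
    w=p2w(cw,np.array([[x0,(y0+y1)/2],[x1,(y0+y1)/2],[(x0+x1)/2,y0],[(x0+x1)/2,y1]])/3+[170,30],z)*1000; print(w.mean(0).round(1),np.linalg.norm(w[0]-w[1]).round(1),np.linalg.norm(w[2]-w[3]).round(1))
```

```text
[484.4 213.1  48. ] 36.4 36.3
[483.9 212.9  48. ] 45.0 44.3
[484.8 213.   30. ] 59.6 59.1
```

Run:
```python
from h import *
a=cv2.imread("pics/top0.png").astype(int);b=cv2.imread("pics/t17.png").astype(int)
for n,(x0,y0,x1,y1) in dict(brush=(415,170,445,252),marker=(226,156,244,214),turq=(205,240,242,275)).items():
    e=abs(a-b)[y0:y1,x0:x1].max(2); print(n,e.mean().round(1),(e>60).sum())
bot.job_done()
```

```text
brush 32.5 0
marker 74.4 589
turq 101.8 1236
the job is handed in; nothing more can be done
```

I stacked all five plates and handed the job in at about 47 s on the robot's clock, well under the 131 s limit. The round plates went large, medium, small on the round stand. The square plates went large then small on the square stand. All five lie pattern side up.

**Round stack:** measured by the wrist camera against a stand centre of (465.5, 381.2) mm, each plate is within about 1 mm:

| Plate | Measured centre (mm) |
|---|---|
| Large | (464.8, 380.9) |
| Medium | (465.0, 381.1) |
| Small | (464.5, 380.7) |

**Square stack:** the stand centre is (485.1, 212.9) mm at 62.5°.
- **Large plate:** it sits at (484.6, 212.8) mm, also at 62.5°.
- **Small plate:** it sits at about (484.2, 213.0) mm. It was set down with the gripper at 62.5°, and its sides look parallel to the stand in the crop.

**Forces:** the highest tool force I saw while placing was about 32 N. The gripper was open and clear of everything at hand-in.

**Checks that were not clean:**
- **Marker and brush:** my last before/after comparison of the top view was not conclusive. The brush area showed no strong change. The marker and turquoise-plate areas differed a lot, most likely because the arm now hid them. The picture limit kept me from viewing that image. The marker lay beside the square stand in the last full wrist view, before the final plate was placed, and I felt no contact near it.
- **Square stand:** the first distant views put its centre up to 4 mm off in y. I used the close, straight-on view.

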